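# Clear the bore and present the solid platen

## Robot

A 6-joint arm with a two-finger parallel gripper is mounted at the origin on the work surface. World frame = base frame: x ahead of the robot, y to its left, z up, the work surface at z = 0. Lengths are in m, angles in rad, forces in N, time in s.
With the tool pointing down it reaches from about 0.25 to 0.775 m from the base axis. Payload 8.9 kg.
Tool frame: the origin (TCP) lies on the front face of the gripper's body, between the roots of the fingers; the fingertips stand 73 mm ahead of it and the grasp point (between the pads) lies 54 mm ahead of it; z points along the fingers, y is the line along which they close (so a half turn about z gives the same grasp; the last joint's range is limited). The gripper opens to 85 mm and grips with 20 to 120 N. Pads are 22 mm wide; open, the fingers measure 114 mm over their backs; the gripper's body (76 mm by 85 mm) begins 54 mm behind the grasp point. The pads swing forward as they close: fully open they stand 13 mm farther back than shut.
Start: joints at [-1.293, 0.291, -0.153, 1.127, 0, 1.431], TCP at [0.213, -0.48, 0.304] pointing down, gripper open.
Joint ranges: [-2.52, 2.52], [-0.91, 1.74], [-1.3, 1.37], [-1.96, 2.02], [-1.52, 1.47], [-3.14, 3.14]. Speed limits (rad/s): [2.22, 2.22, 2.79, 3.14, 3.14, 3.14].

## Interface

Orientations are given as [roll, pitch, yaw] about the fixed x, y, z axes, in that order (R = Rz(yaw) Ry(pitch) Rx(roll)).
In Python, from station import r, eyes gives the robot as it stands. The module is installed in compiled form; this text tells all that it offers.
- The arm moves only by the shell command python3 -m creep 'ROWS' [FORCE]. ROWS is JSON, one flat list of numbers, 5 for each row, row after row: the shift along the world's x, y, z in units of 4 cm (1.0 is 4 cm), then the turn about the world's z in units of 5 degrees (1.0 is 5 degrees), then the closure, from 0 (fully open) to 1 (shut). A call has 1 to 8 rows; each row shifts and turns the commanded pose from where the row before left it; what a row does not reach is not made up. A row lasts 1/12 s, in which the tool goes at most 41.7 mm and 7.16 degrees, less where a joint would pass 70% of its speed; a pose out of reach is approached as far as the arm can. A call with a number of a shift or a turn outside -1 to 1 is refused whole. A call with a gripper value outside its range is refused whole. The fingers move at their own pace and stop on an object; FORCE is the grip in N (left out, the last holds). Time passes only in rows, so rows that do not move let the fingers close. It gives the time, the measured TCP pose, the force, the opening and the grip force at its end, in the units of the state.
- r.get_obs(): the state, without advancing time (a new reading comes with each control period).
- eyes.camera(name): name is "scene" or "top" or "wrist"; returns a dict with "frame" (480x640x3 uint8, red, green, blue), "vfov" (degrees; the focal length in pixels is half the picture's height over the tangent of half this angle, whatever the lens; pixels are square), "cx", "cy" (the principal point, pixels), "T" (4x4, takes a point from camera to world coordinates). Camera axes: x right, y up, looking along -z (the intrinsics and any distortion apply to the point x, -y, -z); pixel columns grow to the right and rows downward; lengths in m; the calibration is good to about 2 mm. A picture is of the moment at which its call begins. There is no depth.
- r.finish_job(): hands the job in; it is judged then, once.
The state is a dict: "t": time; "qpos": joint angles; "dq": joint speeds; "effort": joint torques, N m; "eef_pos": TCP position; "orientation": TCP orientation; "contact_force": force on the tool from outside, world axes, zero at the start; "ft_torque": the same for the moment, N m; "finger_gap": opening from 0.0 (shut) to 1.0 (fully open); "grasp_force": force on a finger pad.
Only numpy, scipy, OpenCV 4.12 (cv2) and the standard library are available. Lean on these libraries where they do the work, as an engineer would, in place of code of your own. Each camera call takes 0.05 s, during which the arm holds its last target. There are 200 camera calls.

## Task

Draw the red-knobbed locating pin up out of the fixture's bore and park it upright in the open notch on the fixture's side, hanging by its collar. Then lift each of the two look-alike metal platens in turn to feel which is heavier, setting the lighter one gently back in the rack, and finish while still holding the heavier one upright and still in the gripper, centred over the empty bore with its spigot tip about 5 cm above the mouth. Leave everything else on the bench where it is.

Things in the scene. Friction and masses are not known exactly. Their poses are not given: they have to be found in the camera images.
- fixture: fixed aluminium test fixture, block 90 x 90, top 60 above the bench, on a green foot plate 130 x 150 x 10. Origin under the block's centre on the bench, z up. The round bore is in the centre of the top; the parking notch is on the block's -y side (fixture axes), which may point any way within about 0.5 rad of the robot's right
- bore (a point): centre of the bore's mouth, 60 above the bench; bore diameter 17, depth 48, vertical
- notch (a point): centre of the parking notch at its top, 60 above the bench, 61 from the bore towards the fixture's -y; a vertical slot between two dark prongs, 20 wide across (fixture x), 34 deep along y, open above and on the outer -y side, closed inwards by the block; the prongs are level with the block's top; the foot plate lies 50 below
- pin: locating pin. Origin at the centre of its collar's underside, z up: below it a steel shank, diameter 14, length 44; above it a steel collar, diameter 34, thickness 8, then a red knob to grip, diameter 20, height 36. 120 g. Starts loose in the bore, collar on the mouth; parked, the shank hangs in the notch, collar on the prongs
- platen_a: one of two look-alike bright metal platens, one with a heavy core (350 to 470 g in all), one light (170 to 210 g); names do not tell which. Origin at the centre of the disc's underside, z up: below it a spigot, diameter 14, length 14; above it a disc, diameter 60, thickness 14, then a round stem to grip, diameter 36, height 50. Starts upright in a rack hole, spigot down, disc on the rack
- platen_b: one of two look-alike bright metal platens, one with a heavy core (350 to 470 g in all), one light (170 to 210 g); names do not tell which. Origin at the centre of the disc's underside, z up: below it a spigot, diameter 14, length 14; above it a disc, diameter 60, thickness 14, then a round stem to grip, diameter 36, height 50. Starts upright in a rack hole, spigot down, disc on the rack
- rack: fixed white plastic rack, 90 (its x) x 230 (its y) x 30 high, with two round holes of diameter 20, depth 20, 140 apart along its y. Origin under its centre on the bench. Rack and fixture may change sides, one on the robot's left and one on its right
- rack_hole0 (a point): centre of the mouth of one rack hole, 30 above the bench, 70 from the rack's centre along its +y
- rack_hole1 (a point): the same for the hole on the rack's -y side
- tape: roll of cream tape lying flat, diameter 90, height 25; loose bystander, not to be disturbed; origin on the bench under it
- wrench: steel wrench lying flat; loose bystander, not to be disturbed; origin on the bench under it
- oil: small yellow bottle with black cap, diameter 44, height 75; loose bystander, not to be disturbed; origin on the bench under it
- weight: brass weight with a knob, diameter 48, height 68; loose bystander, not to be disturbed; origin on the bench under it
- driver: screwdriver lying flat; loose bystander, not to be disturbed; origin on the bench under it
- coupon: flat aluminium dog-bone test bar, 150 x 25 x 6; loose bystander, not to be disturbed; origin on the bench under it
- cup: blue plastic cup, diameter 64, height 60; loose bystander, not to be disturbed; origin on the bench under it
Mind the look-alikes: they are no part of the job. What is shaped like the pin but turquoise is not meant.

How it is judged:
By the outcome, as a careful person would: the job done as asked, in the order asked, and still so for the second after the job is handed in, while the arm keeps its last pose, push and grip.
It also fails if it takes over 72 s, if anything falls off the work surface, if the arm or the gripper's body presses on something with over 40 N, if the wrist force passes 120 N, or if a joint passes its speed limit or range.

## Working session

There is one attempt and no reset: what is moved stays moved. The work goes in short steps, Python scripts to look and compute and a shell command to move; the robot and the scene stay as the last step left them, time stands still between calls to the robot, and variables do not carry over. Pictures are saved under pics/ and viewed, at most 10 in all, crops included, and the job is handed in when it is done.

```bash
mkdir -p pics; cat > h.py <<'E'
import numpy as np, cv2
from station import r, eyes
def shot(n,name):
    c=eyes.camera(n); cv2.imwrite(f'pics/{name}.png',c['frame'][:,:,::-1])
    np.savez(f'pics/{name}.npz',**{k:np.array(c[k]) for k in c}); return c
def load(name): return dict(np.load(f'pics/{name}.npz',allow_pickle=True))
def pix2plane(c,u,v,z):
    f=240/np.tan(np.radians(float(c['vfov']))/2); T=c['T']
    d=T[:3,:3]@np.array([(u-c['cx'])/f,-(v-c['cy'])/f,-1]); o=T[:3,3]
    return o+d*(z-o[2])/d[2]
def proj(c,p):
    f=240/np.tan(np.radians(float(c['vfov']))/2); T=c['T']
    q=T[:3,:3].T@(np.array(p)-T[:3,3]); return np.array([c['cx']+f*q[0]/-q[2], c['cy']-f*q[1]/-q[2]])
E
python3 - <<'E'
from h import *
for n in('top','scene'):
    c=shot(n,n+'0'); print(n,[k for k in c],c['vfov'],c['cx'],c['cy'],c['T'].round(3).tolist())
print(r.get_obs())
E
```

```text
top ['frame', 'vfov', 'cx', 'cy', 'T'] 46.83831170791194 316.19207031884133 227.55252144439947 [[0.019, 0.982, -0.186, 0.311], [-1.0, 0.021, 0.009, 0.019], [0.012, 0.186, 0.983, 1.443], [0.0, 0.0, 0.0, 1.0]]
scene ['frame', 'vfov', 'cx', 'cy', 'T'] 46.36203543709139 322.01932026354507 241.29006471340415 [[0.384, -0.504, 0.774, 1.492], [0.923, 0.196, -0.33, -0.4], [0.014, 0.841, 0.54, 0.72], [0.0, 0.0, 0.0, 1.0]]
{'t': 0.1, 'qpos': array([-1.29328733e+00,  2.91239809e-01, -1.54040803e-01,  1.12668785e+00,
       -1.44686472e-05,  1.43147808e+00]), 'dq': array([-0.00162919, -0.0024227 ,  0.00029033, -0.00072461, -0.00044993,
        0.00041923]), 'effort': array([ 1.53423873e-03, -5.37977099e+01,  3.31918895e+01,  9.25767235e-03,
       -1.15509924e-04,  8.64611167e-06]), 'eef_pos': array([ 0.21246056, -0.47976075,  0.30338518]), 'orientation': array([-3.14042986e+00, -1.48443764e-04,  4.16827163e-01]), 'contact_force': array([-0.35308364,  0.39049046, -0.40711375]), 'ft_torque': array([-0.01097078,  0.01945198,  0.01394387]), 'grasp_force': 0.0, 'finger_gap': 1.0026481252889734}
```

View pics/top0.png

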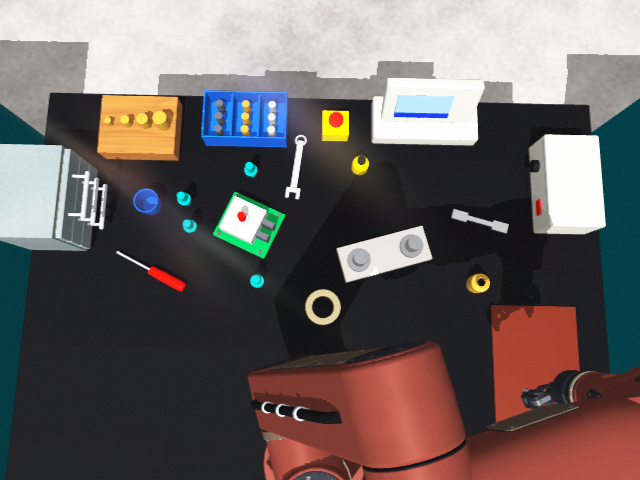

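View pics/scene0.png

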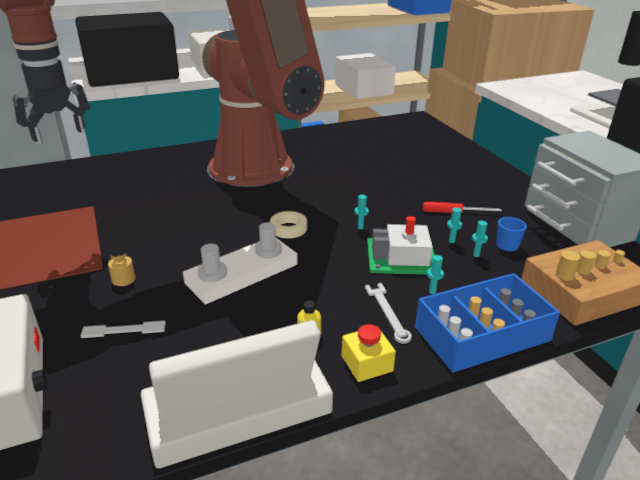

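The top view shows the fixture at about (249,224), with the red pin knob at (242,216). The platens stand in the rack at (359,259) and (411,244). 

Candidates for the pin:
- **Red knob on the white block, (242,216):** it stands in the fixture's bore, so it fits the description.
- **Turquoise look-alikes, (250,169), (183,198), (189,226), (257,281):** wrong colour.
- **Red stop button on the yellow box, (336,119), and red driver handle, (168,281):** wrong shape and place.

Next I'll take an enlarged crop and measure.

```bash
python3 - <<'E'
from h import *
a=load('top0');s=load('scene0')
A=a['frame'];S=s['frame']
cr=[cv2.resize(A[170:290,200:320][:,:,::-1],(400,400),interpolation=cv2.INTER_CUBIC),
    cv2.resize(A[200:300,330:450][:,:,::-1],(400,400),interpolation=cv2.INTER_CUBIC)]
x=np.hstack(cr); y=np.hstack([cv2.resize(S[200:300,340:460][:,:,::-1],(240,200)),cv2.resize(S[200:310,170:310][:,:,::-1],(240,200)),np.zeros((200,320,3),np.uint8)])
cv2.imwrite('pics/crop1.png',np.vstack([x,y]))
def blobs(im,lo,hi,roi):
    h=cv2.cvtColor(im,cv2.COLOR_RGB2HSV); m=cv2.inRange(h,lo,hi)
    k=np.zeros_like(m);x0,y0,x1,y1=roi;k[y0:y1,x0:x1]=1;m*=k
    n,l,st,ce=cv2.connectedComponentsWithStats(m)
    return [(st[i].tolist(),ce[i].round(1).tolist()) for i in range(1,n) if st[i,4]>25],m
print('knob top',blobs(A,(0,150,90),(8,255,255),(200,170,300,270))[0])
print('knob sc',blobs(S,(0,150,90),(8,255,255),(360,200,450,290))[0])
b,m=blobs(A,(45,100,60),(80,255,255),(190,170,310,280));print('foot',b)
pts=cv2.findNonZero(m);R=cv2.minAreaRect(pts);print(R)
P=[pix2plane(a,*q,0.01)for q in cv2.boxPoints(R)];print(np.array(P).round(4),[np.linalg.norm(P[i]-P[i-1]).round(4) for i in range(4)])
g=cv2.cvtColor(A,cv2.COLOR_RGB2GRAY)
m=((g>110)&(cv2.cvtColor(A,cv2.COLOR_RGB2HSV)[...,1]<70)).astype(np.uint8)*255
k=np.zeros_like(m);k[215:290,330:440]=1
R=cv2.minAreaRect(cv2.findNonZero(m*k));print('rack',R)
for z in(0.03,):
    P=[pix2plane(a,*q,z)for q in cv2.boxPoints(R)];print(np.array(P).round(4),[np.linalg.norm(P[i]-P[i-1]).round(4) for i in range(4)],np.mean(P,0))
E
```

```text
knob top [([237, 212, 9, 10, 61], [241.1, 216.2])]
knob sc [([423, 201, 27, 12, 285], [436.2, 206.5]), ([406, 216, 10, 18, 153], [410.0, 224.0])]
foot [([212, 192, 74, 67, 1214], [252.2, 229.5])]
((248.50779724121094, 224.48373413085938), (57.589290618896484, 49.980438232421875), 25.641006469726562)
[[0.5582 0.2794 0.01  ]
 [0.681  0.2285 0.01  ]
 [0.6162 0.0885 0.01  ]
 [0.4953 0.1412 0.01  ]] [np.float64(0.1519), np.float64(0.133), np.float64(0.1543), np.float64(0.1319)]
rack ((384.00006103515625, 253.50003051757812), (36.00835418701172, 90.05309295654297), 75.0685806274414)
[[ 0.527  -0.0453  0.03  ]
 [ 0.5928 -0.2713  0.03  ]
 [ 0.502  -0.2936  0.03  ]
 [ 0.4379 -0.0701  0.03  ]] [np.float64(0.0925), np.float64(0.2353), np.float64(0.0935), np.float64(0.2326)] [ 0.51489876 -0.17008038  0.03      ]
```

View pics/crop1.png

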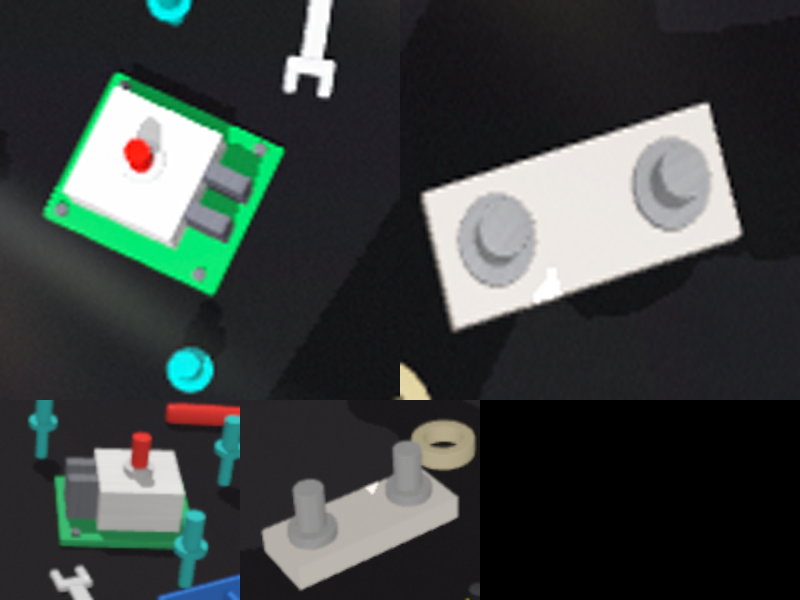

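The crop confirms that the red knob stands in the white block's bore. The dark prongs (the notch) are at about (268,230), to the right and slightly down. Both platens stand in the rack. Now I'll work out the positions.

```bash
python3 - <<'E'
from h import *
a=load('top0');s=load('scene0');A=a['frame'];S=s['frame']
print('knob top@.086',pix2plane(a,241.6,216.5,.086).round(4),'scene@.086',pix2plane(s,410.5,224.5,.086).round(4))
h=cv2.cvtColor(A,cv2.COLOR_RGB2HSV)
m=((h[...,2]>200)&(h[...,1]<40)).astype(np.uint8)
k=np.zeros_like(m);k[190:255,215:272]=1;m*=k
m=cv2.morphologyEx(m,cv2.MORPH_OPEN,np.ones((3,3),np.uint8))
R=cv2.minAreaRect(cv2.findNonZero(m));P=np.array([pix2plane(a,*q,.06) for q in cv2.boxPoints(R)])
print('block',R,P.round(4).tolist(),[np.linalg.norm(P[i]-P[i-1]).round(4) for i in range(4)],P.mean(0).round(4))
# prongs: dark grey in foot ROI
for n in [(.588,.184)]: 
  yaw=-.434; d=np.array([np.sin(yaw),-np.cos(yaw)]); print('foot centre+22.5?',np.array(n)-d*.0225)
E
```

```text
knob top@.086 [0.5924 0.1936 0.086 ] scene@.086 [0.5914 0.1956 0.086 ]
block ((242.18270874023438, 219.17422485351562), (35.181480407714844, 36.991119384765625), 25.201122283935547) [[0.5657, 0.2543, 0.06], [0.6538, 0.2185, 0.06], [0.6162, 0.1356, 0.06], [0.529, 0.1722, 0.06]] [np.float64(0.0899), np.float64(0.0951), np.float64(0.091), np.float64(0.0946)] [0.5912 0.1952 0.06  ]
foot centre+22.5? [0.59746132 0.20441405]
```

```bash

R='.'; 
python3 -m creep '[0.39,0.70,0,0.35,0, 0.39,0.70,0,0.35,0, 0.39,0.70,0,0.35,0, 0.39,0.70,0,0.35,0, 0.39,0.70,0,0.35,0, 0.39,0.70,0,0.35,0, 0.39,0.70,0,0.35,0, 0.39,0.70,0,0.35,0]' 40
python3 -m creep '[0.39,0.70,0,0.35,0, 0.39,0.70,0,0.35,0, 0.39,0.70,0,0.35,0, 0.39,0.70,0,0.35,0, 0.39,0.70,0,0.35,0, 0.39,0.70,0,0.35,0, 0.39,0.70,0,0.35,0, 0.39,0.70,0,0.35,0]'
python3 -m creep '[0.39,0.70,0,0.35,0, 0.39,0.70,0,0.35,0, 0.39,0.70,0,0.35,0, 0.39,0.70,0,0.35,0, 0.39,0.70,0,0.35,0, 0.39,0.70,0,0.35,0, 0.39,0.70,0,0.35,0, 0,0,0,0,0]'
python3 - <<'E'
from h import *
c=shot('wrist','w1'); print(c['vfov'],c['cx'],c['cy'],c['T'].round(3).tolist()); o=r.get_obs(); print(o['t'],o['eef_pos'],o['orientation'],o['contact_force'],o['qpos'])
print(proj(c,(.5915,.195,.06)),proj(c,(.5915,.195,.104)),proj(c,(.567,.139,.06)))
E
```

```text
t: 0.77
eef_pos: [0.3377, -0.2545, 0.3038]
orientation: [-3.141, -0.0, 0.662]
contact_force: [0.5, -0.8, 1.0]
finger_gap: 1.0
grasp_force: 0.0
t: 1.43
eef_pos: [0.4625, -0.0304, 0.3038]
orientation: [-3.141, 0.0, 0.907]
contact_force: [-0.2, -1.3, -0.4]
finger_gap: 1.001
grasp_force: 0.0
t: 2.1
eef_pos: [0.573, 0.1681, 0.3029]
orientation: [-3.141, -0.001, 1.124]
contact_force: [-2.2, 0.4, -0.2]
finger_gap: 1.0
grasp_force: 0.0
64.91422354881695 320.9898128890826 240.69597276596818 [[0.902, 0.409, 0.14, 0.609], [-0.432, 0.854, 0.291, 0.244], [-0.001, -0.323, 0.946, 0.373], [0.0, 0.0, 0.0, 1.0]]
2.15 [0.57190001 0.16622504 0.30284787] [-3.14069552e+00  2.13314642e-04  1.12263994e+00] [ 0.1093998  -1.02376205  0.52641717] [1.60005001e-01 4.27584025e-01 4.56837922e-02 1.18975425e+00
 3.37516035e-04 2.17895767e+00]
[327.96825688 178.14958665] [328.99355334 188.29666248] [329.92309543 247.41748248]
```

View pics/w1.png

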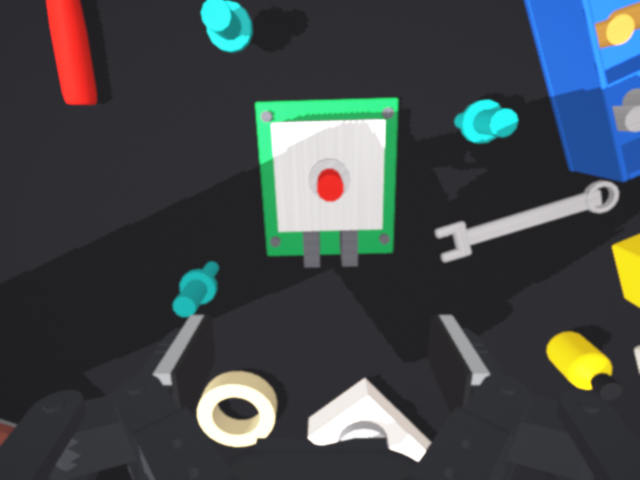

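The wrist view shows the block top at about (328,176), the knob top at (330,185) and the open slot between the prongs at (331,248). The model's projection agrees to 1–2 px. I'll refine the bore, slot and yaw from this picture.

```bash
python3 - <<'E'
from h import *
c=load('w1');A=c['frame'];h=cv2.cvtColor(A,cv2.COLOR_RGB2HSV)
def rect(m,roi,z,nm):
    k=np.zeros(m.shape,np.uint8);x0,y0,x1,y1=roi;k[y0:y1,x0:x1]=1;m=m.astype(np.uint8)*k
    m=cv2.morphologyEx(m,cv2.MORPH_OPEN,np.ones((3,3),np.uint8))
    ct=max(cv2.findContours(m,0,1)[0],key=cv2.contourArea)
    W=np.array([pix2plane(c,*p[0],z)[:2] for p in ct])*1000
    R=cv2.minAreaRect(W.astype(np.float32));print(nm,R, 'px',cv2.minAreaRect(ct)[:2]);return R
rect((h[...,2]>150)&(h[...,1]<50),(262,110,395,233),.06,'block')
rect((h[...,0]>45)&(h[...,0]<80)&(h[...,1]>120),(245,90,405,262),.01,'foot')
red=((h[...,0]<8)|(h[...,0]>172))&(h[...,1]>150)&(h[...,2]>80)
R=rect(red,(300,150,360,220),.104,'knob')
ys,xs=np.nonzero(red[150:220,300:360]);print('knob c',pix2plane(c,xs.mean()+300,ys.mean()+150,.086))
g=cv2.cvtColor(A,cv2.COLOR_RGB2GRAY).astype(int)
print(A[245,295:365,1].tolist(), A[255,295:365,1].tolist())
E
```

```text
block ((592.2554321289062, 194.78102111816406), (91.61775207519531, 91.45127868652344), 65.99530792236328) px ((329.2322082519531, 175.3228302001953), (110.77742767333984, 114.40775299072266))
foot ((587.1715087890625, 183.91903686523438), (151.18289184570312, 131.77392578125), 65.96195220947266) px ((328.3001708984375, 176.5050048828125), (156.97593688964844, 145.2296142578125))
knob ((593.1349487304688, 196.70697021484375), (21.648765563964844, 17.305198669433594), 64.4189224243164) px ((330.0, 185.0), (30.0, 24.0))
knob c [0.59182491 0.19376039 0.086     ]
[166, 167, 168, 167, 167, 167, 164, 156, 137, 117, 109, 106, 108, 108, 106, 107, 108, 108, 108, 109, 107, 108, 106, 109, 122, 145, 161, 167, 168, 167, 167, 167, 167, 167, 167, 167, 168, 168, 168, 167, 167, 167, 166, 159, 136, 107, 94, 99, 106, 108, 108, 109, 109, 108, 109, 108, 108, 108, 109, 108, 109, 115, 130, 150, 162, 167, 167, 168, 167, 167] [108, 107, 105, 104, 104, 104, 103, 103, 103, 105, 107, 108, 108, 108, 108, 108, 107, 108, 108, 108, 107, 108, 108, 104, 93, 81, 75, 74, 74, 74, 71, 69, 69, 67, 67, 66, 66, 65, 65, 63, 62, 60, 59, 58, 61, 71, 85, 100, 107, 109, 109, 110, 110, 109, 109, 108, 109, 108, 109, 109, 108, 105, 90, 70, 51, 44, 43, 45, 43, 42]
```

```bash

python3 -m creep '[0.52,0.77,0,0.37,0, 0,0,-0.6,0,0, 0,0,-0.8,0,0, 0,0,-0.8,0,0, 0,0,-0.7,0,0, 0,0,-0.5,0,0, 0,0,-0.3,0,0, 0,0,-0.28,0,0]' 40
python3 -m creep '[0,0,0,0,0, 0,0,0,0,0, 0,0,0,0,0]'
python3 -m creep '[0,0,0,0,0.5, 0,0,0,0,0.7, 0,0,0,0,0.85, 0,0,0,0,1, 0,0,0,0,1, 0,0,0,0,1, 0,0,0,0,1, 0,0,0,0,1]' 40
```

```text
t: 2.82
eef_pos: [0.5911, 0.1938, 0.1431]
orientation: [-3.14, 0.002, 1.151]
contact_force: [-0.5, -0.8, 0.8]
finger_gap: 1.001
grasp_force: 0.0
t: 3.07
eef_pos: [0.5927, 0.1946, 0.1458]
orientation: [3.14, -0.001, 1.151]
contact_force: [0.0, 0.5, -0.2]
finger_gap: 0.996
grasp_force: 0.0
t: 3.73
eef_pos: [0.5922, 0.1948, 0.145]
orientation: [3.141, -0.0, 1.152]
contact_force: [-0.5, -0.0, 3.2]
finger_gap: 0.222
grasp_force: 39.0
```

```bash

python3 -m creep '[0,0,0.1,0,1, 0,0,0.2,0,1, 0,0,0.3,0,1, 0,0,0.3,0,1, 0,0,0.3,0,1, 0,0,0.2,0,1, 0,0,0,0,1, 0,0,0,0,1]' 40
python3 -m creep '[-0.06,-0.14,0,0,1, -0.12,-0.28,0,0,1, -0.13,-0.28,0,0,1, -0.13,-0.28,0,0,1, -0.12,-0.27,0,0,1, -0.06,-0.14,0,0,1, 0,0,0,0,1, 0,0,0,0,1]'
python3 -m creep '[0,0,0,0,1, 0,0,0,0,1, 0,0,0,0,1]'
python3 - <<'E'
from h import *
w=shot('wrist','w2');s=shot('scene','s2');t=shot('top','t2')
o=r.get_obs();print(o['t'],o['eef_pos'],o['orientation'],o['contact_force'],o['finger_gap'],o['grasp_force'])
f=lambda c,x0,y0,x1,y1,sz:cv2.resize(c['frame'][y0:y1,x0:x1,::-1],sz)
im=np.hstack([f(w,200,200,440,460,(400,433)),f(s,340,170,460,300,(400,433))]);cv2.imwrite('pics/crop2.png',im)
E
```

```text
t: 4.4
eef_pos: [0.5923, 0.1948, 0.201]
orientation: [3.141, -0.0, 1.152]
contact_force: [-0.1, 0.6, -1.6]
finger_gap: 0.221
grasp_force: 39.1
t: 5.07
eef_pos: [0.5674, 0.1387, 0.201]
orientation: [3.141, -0.0, 1.151]
contact_force: [-0.1, -0.5, -0.8]
finger_gap: 0.225
grasp_force: 39.1
t: 5.32
eef_pos: [0.5675, 0.1396, 0.2007]
orientation: [3.142, -0.0, 1.152]
contact_force: [1.1, -0.4, -1.0]
finger_gap: 0.221
grasp_force: 39.1
5.4667 [0.56740011 0.13944666 0.20062379] [-3.14157430e+00  1.03251624e-06  1.15202787e+00] [ 0.28787069 -0.70650628 -0.59208223] 0.22264208536216204 39.13184702396393
```

View pics/crop2.png

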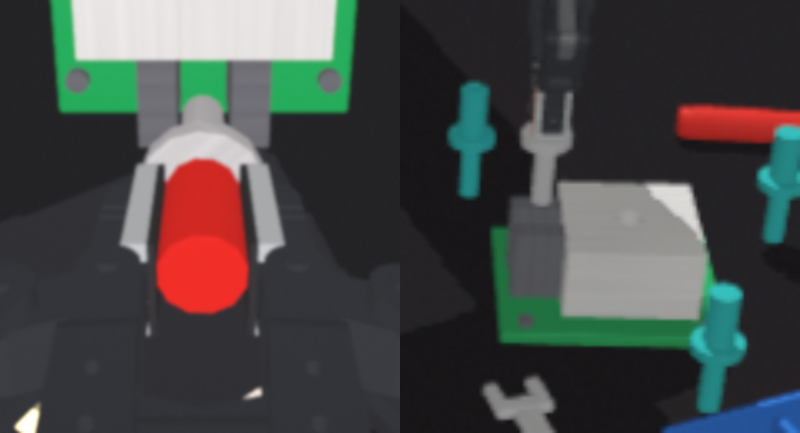

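The pin is free of the bore and upright, with its shank in line with the slot between the prongs (wrist crop, x≈203 against a gap of 180–228). I'll lower it now.

```bash

python3 -m creep '[0,0,-0.1,0,1, 0,0,-0.2,0,1, 0,0,-0.25,0,1, 0,0,-0.25,0,1, 0,0,-0.2,0,1, 0,0,-0.15,0,1, 0,0,-0.1,0,1, 0,0,-0.05,0,1]'
python3 -m creep '[0,0,-0.05,0,1, 0,0,-0.03,0,1, 0,0,0,0,1, 0,0,0,0,1, 0,0,0,0,1]'
python3 - <<'E'
from h import *
o=[r.get_obs()];print(o[0]['eef_pos'],o[0]['contact_force'])
s=shot('scene','s3');w=shot('wrist','w3')
f=lambda c,x0,y0,x1,y1,sz:cv2.resize(c['frame'][y0:y1,x0:x1,::-1],sz)
cv2.imwrite('pics/crop3.png',np.hstack([f(w,200,200,440,460,(400,433)),f(s,340,170,460,300,(400,433))]))
E
```

```text
t: 6.13
eef_pos: [0.567, 0.1391, 0.1478]
orientation: [-3.141, 0.001, 1.152]
contact_force: [-1.1, 0.1, -0.4]
finger_gap: 0.22
grasp_force: 39.1
t: 6.55
eef_pos: [0.5675, 0.1392, 0.1458]
orientation: [3.141, -0.0, 1.152]
contact_force: [0.4, 0.1, 0.1]
finger_gap: 0.219
grasp_force: 39.1
[0.56753947 0.13918973 0.14582092] [0.44509818 0.10108396 0.14037396]
```

View pics/crop3.png

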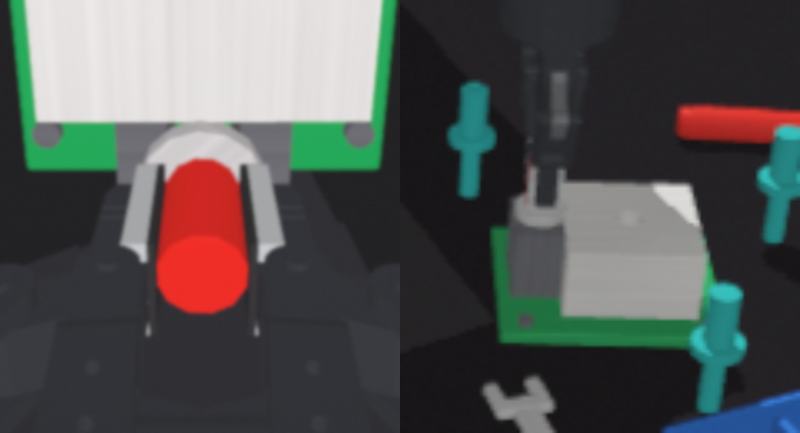

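```bash

python3 -m creep '[0,0,-0.03,0,1, 0,0,0,0,0.6, 0,0,0,0,0.3, 0,0,0,0,0, 0,0,0,0,0, 0,0,0,0,0, 0,0,0.2,0,0, 0,0,0.8,0,0]'
python3 -m creep '[0,0,0.8,0,0, 0,0,0.8,0,0, 0,0,0.8,0,0, -0.16,-0.75,0.5,0,0, -0.16,-0.8,0,0,0, -0.16,-0.8,0,0,0, -0.16,-0.8,0,0,0, -0.16,-0.8,0,0,0]'
python3 -m creep '[-0.16,-0.8,0,0,0, -0.16,-0.8,0,0,0, -0.16,-0.8,0,0,0, -0.16,-0.8,0,0,0, -0.16,-0.6,0,0,0, 0,0,0,0,0, 0,0,0,0,0, 0,0,0,0,0]'
python3 - <<'E'
from h import *
c=shot('wrist','w4');s=shot('scene','s4');t=shot('top','t4')
o=r.get_obs();print(o['t'],o['eef_pos'],o['orientation'])
for z in(.03,.094):print(proj(c,(.5345,-.2373,z)),proj(c,(.4953,-.1029,z)))
im=c['frame'][:,:,::-1].copy()
im[:120,:160]=cv2.resize(s['frame'][190:280,350:470,::-1],(160,120));cv2.imwrite('pics/w4v.png',im)
E
```

```text
t: 7.32
eef_pos: [0.5648, 0.1388, 0.181]
orientation: [-3.135, 0.004, 1.151]
contact_force: [0.5, 0.1, -0.7]
finger_gap: 1.001
grasp_force: 0.0
t: 7.98
eef_pos: [0.5348, -0.0201, 0.3012]
orientation: [3.141, -0.0, 1.152]
contact_force: [-0.3, -1.0, -0.5]
finger_gap: 0.999
grasp_force: 0.0
t: 8.65
eef_pos: [0.5033, -0.1706, 0.3007]
orientation: [3.141, -0.0, 1.151]
contact_force: [-0.0, -0.3, 0.3]
finger_gap: 0.997
grasp_force: 0.0
8.8 [ 0.50356181 -0.16988503  0.30051173] [ 3.14150050e+00 -1.73717740e-04  1.15299174e+00]
[378.99332808 256.14137269] [281.70779816 142.50954014]
[390.50692858 284.87560273] [272.88989868 149.45134702]
```

View pics/w4v.png

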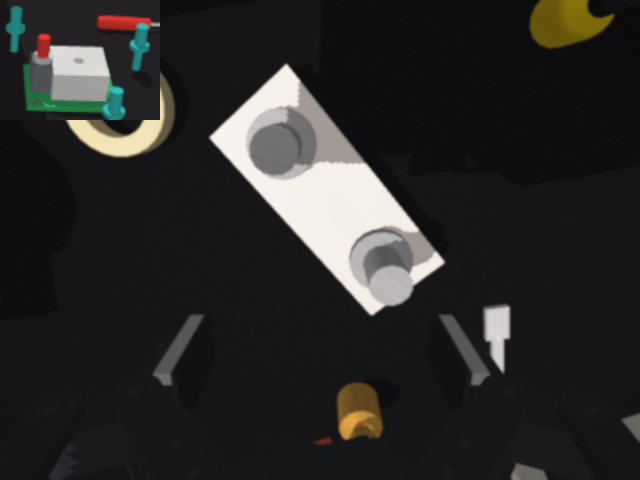

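The inset shows the pin parked, hanging by its collar in the notch. The wrist view shows stem tops at (274,149) and (391,285), which matches the predictions to about 1 px. I'll lift the hole-1 platen first.

```bash

python3 -m creep '[0.38,-0.84,0,0,0, 0.39,-0.84,-0.2,0,0, 0,0,-0.7,0,0, 0,0,-0.8,0,0, 0,0,-0.8,0,0, 0,0,-0.7,0,0, 0,0,-0.5,0,0, 0,0,-0.4,0,0]'
python3 -m creep '[0,0,-0.26,0,0, 0,0,0,0,0, 0,0,0,0,0.2, 0,0,0,0,0.4, 0,0,0,0,0.5, 0,0,0,0,0.6, 0,0,0,0,1, 0,0,0,0,1]' 60
python3 -m creep '[0,0,0,0,1, 0,0,0,0,1]'
python3 -m creep '[0,0,0.1,0,1, 0,0,0.2,0,1, 0,0,0.3,0,1, 0,0,0.3,0,1, 0,0,0.1,0,1, 0,0,0,0,1, 0,0,0,0,1, 0,0,0,0,1]'
python3 - <<'E'
from h import *
c=shot('wrist','w5'); f=[]
for i in range(24): eyes.camera('wrist'); f.append(r.get_obs()['contact_force'])
f=np.array(f);o=r.get_obs();print(f.mean(0),f.std(0),o['t'],o['eef_pos'],o['ft_torque'])
E
```

```text
t: 9.47
eef_pos: [0.5337, -0.2366, 0.1342]
orientation: [-3.139, -0.0, 1.153]
contact_force: [0.1, 0.4, -0.2]
finger_gap: 1.002
grasp_force: 0.0
t: 10.13
eef_pos: [0.5348, -0.2384, 0.1272]
orientation: [3.14, 0.0, 1.152]
contact_force: [-1.0, 0.5, 5.0]
finger_gap: 0.403
grasp_force: 59.5
t: 10.3
eef_pos: [0.5348, -0.2384, 0.1272]
orientation: [3.14, 0.0, 1.152]
contact_force: [-0.6, 0.7, 5.2]
finger_gap: 0.403
grasp_force: 59.5
t: 10.97
eef_pos: [0.5337, -0.2378, 0.1653]
orientation: [-3.14, -0.0, 1.152]
contact_force: [-0.3, 0.1, -3.9]
finger_gap: 0.406
grasp_force: 60.2
[ 0.20634939  0.03917877 -4.33221087] [0.32454561 0.46179321 0.41765257] 12.2167 [ 0.5341286  -0.23805375  0.16588833] [-0.01045528 -0.01422505  0.06750434]
```

View pics/w5.png

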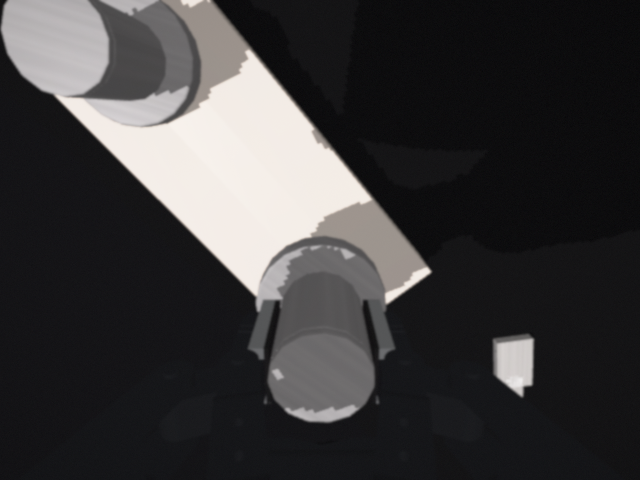

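The platen is held upright and reads 4.33 N (about 440 g), so it is probably the heavy one. The wrist view shows it at (320,330), clear of the rack. I'll set it back gently and feel the other.

```bash

python3 -m creep '[0,0,-0.1,0,1, 0,0,-0.2,0,1, 0,0,-0.25,0,1, 0,0,-0.2,0,1, 0,0,-0.1,0,1, 0,0,-0.07,0,1, 0,0,-0.05,0,1, 0,0,-0.03,0,1]'
python3 -m creep '[0,0,0,0,1, 0,0,0,0,1, 0,0,0,0,0.5, 0,0,0,0,0.2, 0,0,0,0,0, 0,0,0,0,0, 0,0,0,0,0, 0,0,0,0,0]'
python3 -m creep '[0,0,0.3,0,0, 0,0,0.8,0,0, 0,0,0.9,0,0, -0.15,0.55,0,0,0, -0.2,0.7,0,0,0, -0.2,0.7,0,0,0, -0.2,0.7,0,0,0, -0.2,0.7,0,0,0]'
python3 -m creep '[0,0,-0.2,0,0, 0,0,-0.6,0,0, 0,0,-0.6,0,0, 0,0,-0.4,0,0, 0,0,-0.2,0,0, 0,0,0,0,0, 0,0,0,0,0]'
python3 -m creep '[0,0,0,0,0.2, 0,0,0,0,0.4, 0,0,0,0,0.5, 0,0,0,0,0.6, 0,0,0,0,1, 0,0,0,0,1, 0,0,0,0,1, 0,0,0,0,1]' 60
python3 -m creep '[0,0,0.1,0,1, 0,0,0.2,0,1, 0,0,0.3,0,1, 0,0,0.3,0,1, 0,0,0.1,0,1, 0,0,0,0,1, 0,0,0,0,1, 0,0,0,0,1]'
python3 - <<'E'
from h import *
c=shot('wrist','w6'); f=[]
for i in range(24): eyes.camera('wrist'); f.append(r.get_obs()['contact_force'])
f=np.array(f);o=r.get_obs();print(f.mean(0),f.std(0),o['t'],o['eef_pos'],o['ft_torque'])
E
```

```text
t: 12.88
eef_pos: [0.5337, -0.2377, 0.1271]
orientation: [-3.141, 0.0, 1.152]
contact_force: [-11.9, 5.8, 28.3]
finger_gap: 0.403
grasp_force: 62.8
t: 13.55
eef_pos: [0.5342, -0.2381, 0.1259]
orientation: [3.141, 0.0, 1.152]
contact_force: [-0.1, 0.8, 0.0]
finger_gap: 0.997
grasp_force: 0.0
t: 14.22
eef_pos: [0.4956, -0.103, 0.206]
orientation: [3.141, -0.0, 1.151]
contact_force: [1.1, 0.9, -0.2]
finger_gap: 0.999
grasp_force: 0.0
t: 14.8
eef_pos: [0.4963, -0.1043, 0.1261]
orientation: [-3.141, 0.0, 1.151]
contact_force: [-0.2, -0.2, -0.5]
finger_gap: 0.997
grasp_force: 0.0
t: 15.47
eef_pos: [0.4965, -0.1042, 0.1268]
orientation: [3.14, 0.0, 1.151]
contact_force: [-2.0, 1.1, 7.9]
finger_gap: 0.414
grasp_force: 59.4
t: 16.13
eef_pos: [0.4958, -0.1039, 0.1654]
orientation: [-3.141, 0.0, 1.152]
contact_force: [0.1, 0.3, -3.2]
finger_gap: 0.415
grasp_force: 60.0
[ 0.11333701  0.01745453 -2.02686657] [0.43799747 0.4985998  0.63252969] 17.3833 [ 0.49616454 -0.1040653   0.16589031] [ 0.01083364 -0.01812741  0.0032214 ]
```

View pics/w6.png

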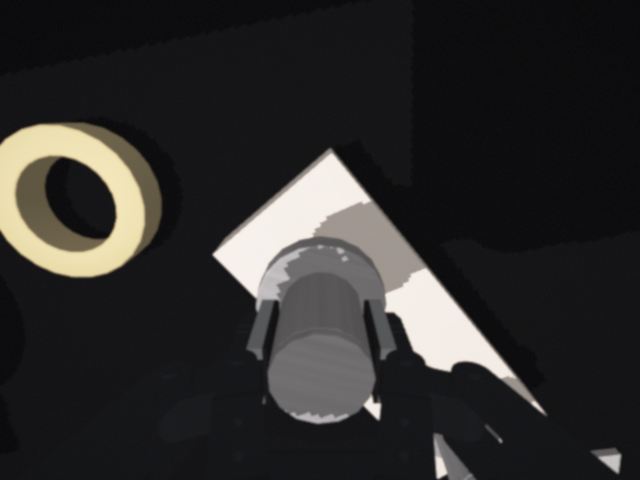

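The second platen reads 2.03 N (about 207 g), so it is the lighter one. I'll set it back slowly, then return to the heavy one.

```bash

python3 -m creep '[0,0,-0.1,0,1, 0,0,-0.2,0,1, 0,0,-0.2,0,1, 0,0,-0.2,0,1, 0,0,-0.1,0,1, 0,0,-0.05,0,1, 0,0,-0.03,0,1, 0,0,-0.02,0,1]'
python3 -m creep '[0,0,0,0,1, 0,0,-0.02,0,1, 0,0,-0.02,0,1, 0,0,-0.02,0,1, 0,0,-0.01,0,1, 0,0,-0.01,0,1, 0,0,0,0,1, 0,0,0,0,1]'
python3 - <<'E'
from h import *
c=shot('wrist','w7');o=r.get_obs();print(o['eef_pos'],o['contact_force'])
E
```

```text
t: 18.05
eef_pos: [0.4962, -0.1041, 0.1298]
orientation: [-3.141, -0.0, 1.152]
contact_force: [-0.9, 0.1, -1.8]
finger_gap: 0.419
grasp_force: 60.0
t: 18.72
eef_pos: [0.4961, -0.1041, 0.1268]
orientation: [3.142, 0.0, 1.152]
contact_force: [-1.0, -0.4, 0.7]
finger_gap: 0.414
grasp_force: 60.2
[ 0.49617061 -0.10406133  0.12682868] [-1.00110051  1.04636184  0.99702388]
```

```bash

python3 -m creep '[0,0,0,0,0.5, 0,0,0,0,0.3, 0,0,0,0,0, 0,0,0,0,0, 0,0,0,0,0, 0,0,0.3,0,0, 0,0,0.8,0,0, 0,0,0.9,0,0]'
python3 -m creep '[0.15,-0.55,0,0,0, 0.2,-0.7,0,0,0, 0.2,-0.7,0,0,0, 0.2,-0.7,0,0,0, 0.2,-0.7,0,0,0, 0,0,0,0,0]'
python3 -m creep '[0,0,-0.2,0,0, 0,0,-0.6,0,0, 0,0,-0.6,0,0, 0,0,-0.4,0,0, 0,0,-0.2,0,0, 0,0,-0.02,0,0, 0,0,0,0,0, 0,0,0,0,0]'
python3 -m creep '[0,0,0,0,0.2, 0,0,0,0,0.4, 0,0,0,0,0.5, 0,0,0,0,0.6, 0,0,0,0,1, 0,0,0,0,1, 0,0,0,0,1, 0,0,0,0,1]' 60
python3 -m creep '[0,0,0.1,0,1, 0,0,0.2,0,1, 0,0,0.3,0,1, 0,0,0.4,0,1, 0,0,0.5,0,1, 0,0,0.4,0,1, 0,0,0.3,0,1, 0,0,0.15,0,1]'
python3 -m creep '[0,0,0.15,0,1, 0,0,0,0,1, 0,0,0,0,1]'
python3 - <<'E'
from h import *
w=shot('wrist','w8');s=shot('scene','s8');t=shot('top','t8')
o=r.get_obs();print(o['t'],o['eef_pos'],o['orientation'],o['contact_force'])
E
```

```text
t: 19.43
eef_pos: [0.4948, -0.1036, 0.2062]
orientation: [-3.137, 0.0, 1.151]
contact_force: [1.3, -0.1, -0.5]
finger_gap: 0.999
grasp_force: 0.0
t: 19.93
eef_pos: [0.5354, -0.2427, 0.2067]
orientation: [3.139, 0.002, 1.148]
contact_force: [-1.4, 0.6, -0.8]
finger_gap: 1.001
grasp_force: 0.0
t: 20.6
eef_pos: [0.5346, -0.238, 0.1269]
orientation: [3.14, 0.0, 1.152]
contact_force: [0.1, 0.2, -0.2]
finger_gap: 1.0
grasp_force: 0.0
t: 21.27
eef_pos: [0.5343, -0.2382, 0.1265]
orientation: [3.141, 0.0, 1.152]
contact_force: [-1.9, -0.2, 5.5]
finger_gap: 0.404
grasp_force: 59.7
t: 21.93
eef_pos: [0.5346, -0.2383, 0.222]
orientation: [3.14, 0.0, 1.152]
contact_force: [0.4, -0.6, -4.2]
finger_gap: 0.402
grasp_force: 60.3
t: 22.18
eef_pos: [0.534, -0.2379, 0.2256]
orientation: [-3.141, -0.0, 1.152]
contact_force: [0.5, -0.8, -4.5]
finger_gap: 0.401
grasp_force: 60.3
22.3333 [ 0.53373526 -0.23780074  0.22502469] [-3.14003687e+00 -2.01441127e-04  1.15158677e+00] [ 0.35974656  0.71000803 -3.89159043]
```

```bash

python3 - <<'E'
from h import *
w=load('w8'); p=np.array([.53374,-.23780]); z0=.2250-.1268
th=np.linspace(0,2*np.pi,40)
im=w['frame'][:,:,::-1].copy()
for rad,z,col in((.018,.064+.030+z0,(0,0,255)),(.030,.014+.030+z0,(0,255,0))):
    q=np.array([proj(w,(p[0]+rad*np.cos(a),p[1]+rad*np.sin(a),z)) for a in th])
    cv2.polylines(im,[q.round().astype(int)],True,col,1); print(q.min(0),q.max(0))
a=cv2.resize(im[220:440,220:420],(400,440),interpolation=cv2.INTER_CUBIC)
t=load('t8');s=load('s8')
b=np.vstack([cv2.resize(t['frame'][140:300,230:450,::-1],(400,220)),cv2.resize(s['frame'][150:300,160:440,::-1],(400,220))])
cv2.imwrite('pics/v8.png',np.hstack([a,b]))
E
```

```text
[267.39064687 332.86194572] [375.91180463 422.7154557 ]
[255.96600018 244.36325364] [387.26498857 361.47047429]
```

View pics/v8.png

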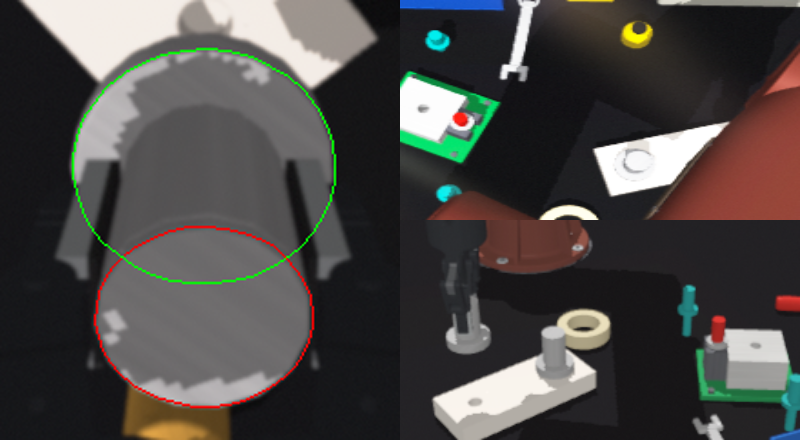

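The held platen matches the projected circles, so it is centred on the TCP and upright. The light platen is back in the rack and the pin is parked. I'll carry the heavy one over the bore.

```bash

python3 -m creep '[0,0,0.25,0,1, 0,0.2,0.25,0,1, 0.08,0.4,0,0,1, 0.1,0.6,0,0,1, 0.1,0.7,0,0,1, 0.1,0.8,0,0,1, 0.1,0.8,0,0,1, 0.1,0.8,0,0,1]'
python3 -m creep '[0.1,0.8,0,0,1, 0.1,0.8,0,0,1, 0.1,0.8,0,0,1, 0.1,0.8,0,0,1, 0.1,0.8,0,0,1, 0.1,0.8,0,0,1, 0.1,0.7,0,0,1, 0.1,0.5,0,0,1]'
python3 -m creep '[0.1,0.3,0,0,1, 0.07,0.02,0,0,1, 0,0,-0.1,0,1, 0,0,-0.2,0,1, 0,0,-0.2,0,1, 0,0,-0.1,0,1, 0,0,0,0,1, 0,0,0,0,1]'
python3 -m creep '[0,0,0,0,1, 0,0,0,0,1, 0,0,0,0,1]'
python3 - <<'E'
from h import *
f=[]
for i in range(6): c=eyes.camera('wrist'); f.append(r.get_obs()['eef_pos'])
w=shot('wrist','w9');s=shot('scene','s9')
o=r.get_obs();print(o['t'],np.mean(f,0),o['orientation'],o['contact_force'],o['dq'].round(3))
E
```

```text
t: 23.0
eef_pos: [0.5575, -0.0642, 0.2471]
orientation: [3.141, -0.0, 1.151]
contact_force: [0.6, 0.6, -4.0]
finger_gap: 0.402
grasp_force: 60.4
t: 23.67
eef_pos: [0.589, 0.1772, 0.2471]
orientation: [3.141, -0.001, 1.153]
contact_force: [1.2, -0.2, -3.0]
finger_gap: 0.404
grasp_force: 60.5
t: 24.33
eef_pos: [0.5959, 0.1861, 0.2215]
orientation: [-3.141, 0.001, 1.151]
contact_force: [-0.2, 0.6, -4.6]
finger_gap: 0.404
grasp_force: 60.7
t: 24.58
eef_pos: [0.5963, 0.1867, 0.2223]
orientation: [3.141, -0.0, 1.152]
contact_force: [-0.3, 0.3, -3.5]
finger_gap: 0.404
grasp_force: 60.7
24.9833 [0.59621817 0.18678128 0.22209646] [-3.14158817e+00 -7.46200420e-06  1.15169590e+00] [-1.03423917 -0.31089576 -3.43229132] [ 0.001 -0.    -0.001 -0.001  0.     0.   ]
```

Some rows were speed-limited. Correct by (-4.2, +8.1, -1.3) mm.

```bash

python3 -m creep '[-0.05,0.1,-0.02,0,1, -0.05,0.1,-0.01,0,1, 0,0,0,0,1, 0,0,0,0,1, 0,0,0,0,1, 0,0,0,0,1]'
python3 - <<'E'
from h import *
f=[]
for i in range(6): c=eyes.camera('wrist'); f.append(r.get_obs()['eef_pos'])
s=shot('scene','s10');t=shot('top','t10')
o=r.get_obs();print(o['t'],np.mean(f,0),o['orientation'],o['dq'].round(3))
# spigot / disc check in scene: disc extremes against prediction at z of disc mid (.131)
S=s['frame'];z=.131;th=np.linspace(0,6.28,60)
q=np.array([proj(s,(.592+.03*np.cos(a),.1948+.03*np.sin(a),zz)) for a in th for zz in(.124,.138)])
print('disc pred',q.min(0),q.max(0), 'tip',proj(s,(.592,.1948,.11)),'pin knob',proj(s,(.5672,.1393,.086)))
g=cv2.cvtColor(S,cv2.COLOR_RGB2HSV)
red=cv2.inRange(g,(0,150,90),(8,255,255));red[:,:370]=0;red[:200]=0;red[290:]=0;red[:,420:]=0
print(cv2.boundingRect(cv2.findNonZero(red)))
row=int(round(proj(s,(.592,.1948,.131))[1])); print(row,[S[rw,380:440].mean(1).astype(int).tolist() for rw in(row,row+9)])
E
```

```text
t: 25.48
eef_pos: [0.5922, 0.1948, 0.2208]
orientation: [3.141, -0.0, 1.152]
contact_force: [-0.4, -0.1, -4.8]
finger_gap: 0.4
grasp_force: 60.7
25.8833 [0.59219665 0.19466345 0.22072083] [ 3.14158900e+00 -1.47401634e-05  1.15151580e+00] [ 0.001 -0.001  0.001 -0.001  0.001 -0.001]
disc pred [398.16376658 197.39752769] [426.7674576  216.62979918] tip [411.402374   215.26320639] pin knob [382.70991486 223.97808021]
(378, 216, 10, 17)
207 [[36, 35, 34, 34, 35, 34, 35, 35, 35, 33, 34, 34, 34, 35, 34, 35, 33, 36, 86, 115, 122, 130, 131, 130, 131, 131, 131, 131, 133, 137, 139, 139, 140, 139, 138, 137, 137, 135, 133, 128, 126, 128, 129, 130, 130, 133, 122, 84, 84, 84, 84, 84, 86, 85, 87, 86, 86, 86, 87, 88], [65, 73, 73, 73, 69, 64, 58, 41, 34, 35, 35, 34, 34, 35, 35, 35, 36, 35, 35, 36, 34, 35, 33, 33, 34, 33, 45, 67, 92, 117, 132, 133, 134, 135, 134, 133, 131, 128, 116, 93, 77, 59, 34, 34, 33, 34, 34, 34, 34, 33, 34, 33, 34, 34, 35, 34, 34, 34, 34, 34]]
```

The disc spans columns 398–426, as predicted. The pin is parked and the platen is still and centred over the bore, so I'll hand in.

```bash
python3 -c "
from station import r
print(r.finish_job())"
```

```text
the job is handed in; nothing more can be done
None
```

I handed the job in at about 26 s: the pin hangs in the notch, the lighter platen (about 207 g) is back in its rack hole, and the gripper holds the heavier one (about 440 g) still and upright over the bore, spigot tip about 5 cm above the mouth.

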